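Zero the furnace's temperature meter and switch the furnace on

ROBOT

A 6-joint arm with a two-finger parallel gripper is mounted at the origin on the work surface. World frame = base frame: x ahead of the robot, y to its left, z up, the work surface at z = 0. Lengths are in m, angles in rad, forces in N, time in s.
With the tool pointing down it reaches from about 0.375 to 0.9 m from the base axis. Payload 3.1 kg.
Tool frame: the origin (TCP) lies where the fingers leave the gripper's body, on its centre line; the fingertips stand 73 mm ahead of it and the grasp point (between the pads) lies 54 mm ahead of it; z points along the fingers, y is the line along which they close (so a half turn about z gives the same grasp; the last joint's range is limited). The gripper opens to 85 mm and grips with 20 to 120 N. Pads are 22 mm wide; open, the fingers measure 114 mm over their backs; the gripper's body (76 mm by 85 mm) begins 54 mm behind the grasp point. The pads swing forward as they close: fully open they stand 13 mm farther back than shut.
Start: joints at [-1.423, 0.527, 1.433, -0, 1.181, -0.178], TCP at [0.201, -0.592, 0.304] pointing down, gripper open.
Joint ranges: [-3.08, 3.08], [-0.75, 2.2], [0.22, 2.44], [-1.43, 4.57], [0, 2.65], [-2.85, 2.85]. Speed limits (rad/s): [2.79, 2.79, 3.14, 3.14, 3.14, 3.14].

INTERFACE

Orientations are given as a unit quaternion [x, y, z, w].
In Python, from station import manip gives the robot as it stands.
- The arm moves only by the tool step_arm, never from a script. Its argument "moves" is one flat list of numbers, 5 for each row, row after row: the opening, from 0 (shut) to 1 (fully open), then the shift along the world's x, y, z scaled (see below), then the turn about the world's z scaled (see below). In form: [fingers, x, y, z, yaw, fingers, x, y, z, yaw, ...]. A call has 1 to 12 rows; each row is the pose to reach, as a shift and turn from the pose commanded when the call began, turning the shorter way round; what a row does not reach only later rows make up. The controller multiplies each number of a shift by 200 mm and each number of a turn by pi rad. A row lasts 1/8 s, in which the tool goes at most 62.5 mm and 10.7 degrees, less where a joint would pass 70% of its speed; a pose out of reach is approached as far as the arm can. A call with a number of a shift or a turn outside -1 to 1 is refused whole. A call with a gripper value outside its range is refused whole. The fingers move at their own pace and stop on an object; "grip_force" is the grip in N (left out, the last holds). Time passes only in rows, so rows that repeat a pose let the fingers close. It gives the time, the measured TCP pose, the force, the opening and the grip force at its end, in the units of the state.
- manip.sense(): the state, without advancing time (a new reading comes with each control period).
- manip.snapshot(name): name is "side" or "top" or "wrist"; returns a dict with "color" (480x640x3 uint8, blue, green, red), "z_map" (480x640 float32, m along the optical axis (not along the pixel's ray), 0 where there is no reading), "fovy" (degrees; the focal length in pixels is half the picture's height over the tangent of half this angle, whatever the lens; pixels are square), "cx", "cy" (the principal point, pixels), "R" (3x3) and "t" (3): a world point X has camera coordinates R X + t; the wrist camera has in their place "mount" (4x4, takes a point from camera to tool coordinates, whose origin is the TCP and whose axes are the flange's). Camera axes: x right, y down, z forward; pixel columns grow to the right and rows downward; lengths in m; the calibration is good to about 2 mm. A picture is of the moment at which its call begins: read the wrist's pose just before it.
- manip.sign_off(): hands the job in; it is judged then, once.
The state is a dict: "t": time; "q": joint angles; "qd": joint speeds; "tau": joint torques, N m; "tcp_pos": TCP position; "tool_rot": TCP orientation; "force": force on the tool from outside, world axes, zero at the start; "ft_torque": the same for the moment, N m; "finger_gap": opening from 0.0 (shut) to 1.0 (fully open); "gripper_force": force on a finger pad.
Only numpy, scipy, OpenCV 4.12 (cv2) and the standard library are available. Lean on these libraries where they do the work, as an engineer would, in place of code of your own. Each camera call takes 0.05 s, during which the arm holds its last target. There are 200 camera calls.

TASK

The hardening furnace is cold and switched off, yet its temperature meter reads above zero. With the selector still off, take the blue plastic tuning tool from the rack and turn the meter's slotted zero screw until the red needle lies on the green zero mark, then hang the tool back in the hole it came from. Then switch the furnace on: pinch the selector's two orange release tabs, turn it to the green bar and let it lock there, leaving the other things on the bench where they are.

Things in the scene. Friction and masses are not known exactly. Their poses are not given: they have to be found in the camera images.
- control_box: furnace control box fixed to the bench, 240 (its x) x 340 (its y) x 75 mm, grey with an aluminium panel on top, panel level and 75 mm above the bench; origin under its centre, z up. The meter stands at its +y end, the selector at its -y end (axis at x 0, y -90 mm). Box yaw differs from run to run
- slot (a point): centre of the slot's floor in the zero screw; x along the slot, turns with the screw, z up. Brass screw 12 mm across at the bottom of a round 13 mm well (19 mm countersunk mouth) in the meter's black strip, whose top is 16 mm above this point and 101 mm above the bench. Slot 3.6 mm wide, bevelled to about 7 mm at the top, about 6 mm deep, open at both ends
- zero_screw (a joint): angle of the zero screw, rad, growing clockwise seen from above; it starts between 0.55 and 1.15 and the needle is on zero at 0. Turns stiffly (0.02 N m) between -0.9 and 1.5 and stays where left
- needle (a joint): angle of the meter's red needle, rad: 0 on the green zero mark, growing clockwise (up the scale); always 0.3 times joint zero_screw. The needle is 58 mm long from its pivot; the mark is 5.6 mm wide (plus or minus 0.05 rad)
- zero_mark (a point): middle of the inner part of the green zero mark on the white dial, under the window; the needle's tip passes over it
- needle_tip (a point): tip of the red needle, under the meter's window
- tuning_tool: blue plastic tuning tool, loose, 20 g, 110 mm long, hanging upright in the rack; origin at the middle of the blade's end (lowest point), z up the tool. Blade 9 (x) x 2 (y) mm, 10 mm long; shank 9 mm across up to 56 mm; collar 24 mm across, 56 to 60 mm, on which it hangs; paddle handle 22 (x) x 9 (y) mm from 60 to 110 mm. Hanging, its origin is 16 mm above the bench
- tool_tip (a point): the same point as the tool's origin, middle of the blade's end
- tool_rack: green steel rack fixed to the bench, 230 (x) x 56 (y) mm, its top plate 72 mm above the bench; origin under its centre. Three 17 mm holes at x -75, 0 and +75 mm, each with one tool: the blue tuning tool, a screwdriver and a scriber, in changing order
- selector_grip (a point): point on the selector's axis 30 mm above the panel (105 mm above the bench); turns with the knob: y axis from tab to tab, x along the white pointer. Black knob 36 (x) x 22 (y) mm, top 44 mm above the panel; an orange release tab on each side in y, 18 mm wide, 12 to 42 mm above the panel; 42 mm over both tabs' outer faces, 32 mm when both are fully pressed
- selector (a joint): angle of the selector, rad, growing clockwise seen from above: 0 off (pointer at the red bar), 1.31 on (pointer at the green bar); stops at both ends. It is locked at both ends until both tabs are pressed
- tab_a (a joint): inward travel of the tab on the +y side of the selector, m: 0 out, 0.005 fully pressed. Each tab takes 2 N to start and 6 N to press fully; the knob is free once both are pressed by more than about 0.003, and they spring out into notches when let go at either end
- tab_b (a joint): the same for the tab on the -y side
- screwdriver: steel screwdriver, round red handle 23 mm across, hanging point-down in the rack; origin at its tip, 108 mm below the handle's end
- scriber: steel scriber with pear-shaped wooden handle 23 mm across, hanging point-down in the rack; origin at its point, 110 mm below the handle's end
- scissor_half_1: flat steel scissor half, about 150 x 48 x 5 mm, lying on the bench; origin near its middle, underside
- scissor_half_2: another such scissor half
- scissor_half_3: another such scissor half
- pliers: pliers with red handles, 180 mm long, lying on the bench; origin near the middle, underside
- spray_can: upright yellow can, 65 mm across, 200 mm tall; origin under its centre
- hammer: hammer 260 mm long lying on the bench; origin under its middle
- lock_ring: fixed steel ring round the selector's foot, 59 mm across, 10 mm high, with notches for the tabs' pawls; the tabs' feet reach out over it up to 13 mm above the panel, so keep fingertips 14 mm or more above the panel. Origin on the selector's axis at panel height

How it is judged:
On the way, in this order (a step that is already met when the one before it is completed fails the run):
1. with the selector off, the tuning tool's blade is in the zero screw's slot (horizontal distance between tool_tip and slot below 0.003 m and z of tool_tip in the frame of slot below 0.0045 m and angle between tuning_tool's own z axis and vertical below 0.2 rad and value of joint selector below 0.1 rad), for 0.1 s.
2. with the blade in the slot and the selector off, the needle is brought onto the zero mark (all of step 1 and value of joint needle between -0.05 and 0.05 rad), for 0.2 s.
3. the tuning tool hangs in its hole of the rack again, let go (distance of tuning_tool from where it was at the start of the episode below 0.012 m and angle between tuning_tool's own z axis and vertical below 0.12 rad and linear speed of tuning_tool below 0.02 m/s and value of joint needle between -0.05 and 0.05 rad and contact force between the fingers and tuning_tool below 0.05 N), for 0.2 s.
4. both release tabs are pressed in while the selector is off (value of joint selector below 0.1 rad and value of joint each of tab_a, tab_b above 0.0025 m), for 0.05 s.
5. the selector is turned to on and its tabs have sprung out and locked it (value of joint selector above 1.22 rad and value of joint each of tab_a, tab_b below 0.001 m), for 0.2 s.
At the end, for the whole second after the job is handed in: the needle is within 0.05 rad of the zero mark (on the green mark), the tuning tool hangs at rest and upright in its own hole of the rack (within 12 mm of where it hung), and the selector is at on (beyond 1.22 rad) with both tabs sprung out (less than 1 mm pressed) (all of step 5 and value of joint needle between -0.05 and 0.05 rad and distance of tuning_tool from where it was at the start of the episode below 0.012 m and angle between tuning_tool's own z axis and vertical below 0.12 rad and linear speed of tuning_tool below 0.02 m/s and velocity of joint selector below 0.05 rad/s); the robot touches nothing.
It fails at once if the selector is turned away from off while the needle is off the zero mark (value of joint selector above 0.3 rad and (value of joint needle above 0.06 rad or value of joint needle below -0.06 rad)).
It fails at once if another thing on the bench or in the rack is moved by more than 30 mm (distance of any of screwdriver, scriber, scissor_half_1, scissor_half_2, scissor_half_3, pliers, spray_can, hammer from where it was at the start of the episode above 0.03 m).
It also fails if it takes over 72 s, if anything falls off the work surface, if the arm or the gripper's body presses on something with over 40 N, if the wrist force passes 120 N, or if a joint passes its speed limit or range.

## Working session

There is one attempt and no reset: what is moved stays moved. The work goes in short steps, Python scripts to look and compute and a tool call to move; the robot and the scene stay as the last step left them, time stands still between calls to the robot, and variables do not carry over. Pictures are saved under pics/ and viewed, at most 10 in all, crops included, and the job is handed in when it is done.

Besides the shell and the picture viewer there is one more tool, called after "Emit:" by a JSON object that holds its "fn" and its "kwargs". step_arm: Moves the arm, as the interface text tells. Its arguments: {"type":"object","properties":{"moves":{"type":"array","items":{"type":"number"}},"grip_force":{"type":"number"}},"required":["moves"]}

```bash
mkdir -p pics; ls
cat > h.py <<'E'
import numpy as np, cv2
from station import manip
from scipy.spatial.transform import Rotation as Ro
def snap(name,tag):
    s=manip.sense(); d=manip.snapshot(name)
    cv2.imwrite(f'pics/{tag}.png',d['color'])
    f=240/np.tan(np.radians(d['fovy'])/2)
    if name=='wrist':
        T=np.eye(4);T[:3,:3]=Ro.from_quat(s['tool_rot']).as_matrix();T[:3,3]=s['tcp_pos']
        C=T@np.array(d['mount'])
    else:
        C=np.eye(4);C[:3,:3]=np.array(d['R']).T;C[:3,3]=-C[:3,:3]@np.array(d['t'])
    np.savez(f'pics/{tag}.npz',C=C,f=f,cx=d['cx'],cy=d['cy'],z=d['z_map'],col=d['color'])
def load(tag): return np.load(f'pics/{tag}.npz')
def ray(n,u,v,zw=None):
    "world point of pixel: on plane z=zw or by depth"
    r=n['C'][:3,:3]@np.array([(u-n['cx'])/n['f'],(v-n['cy'])/n['f'],1]); o=n['C'][:3,3]
    k=(zw-o[2])/r[2] if zw is not None else n['z'][int(round(v)),int(round(u))]
    return o+k*r
def proj(n,X):
    p=n['C'][:3,:3].T@(np.array(X)-n['C'][:3,3]); return n['f']*p[0]/p[2]+n['cx'],n['f']*p[1]/p[2]+n['cy']
E
python3 - <<'E'
from h import *
snap('top','top0'); snap('side','side0')
for t in('top0','side0'):
    n=load(t);print(n['C'].round(3),n['f'])
s=manip.sense();print(s)
E
```

```text
pics
[[-0.024 -0.986  0.165  0.308]
 [-1.     0.022 -0.013 -0.023]
 [ 0.01  -0.165 -0.986  1.478]
 [ 0.     0.     0.     1.   ]] 574.3884931019384
[[-0.893 -0.251  0.374  0.087]
 [-0.45   0.498 -0.741  0.811]
 [ 0.    -0.83  -0.558  0.751]
 [ 0.     0.     0.     1.   ]] 479.4405046143049
{'t': 0.1, 'q': array([-1.42251649e+00,  5.28376808e-01,  1.43375802e+00, -1.12957887e-05,
        1.18143398e+00, -1.78499944e-01]), 'qd': array([ 0.00056986, -0.00174084, -0.00241291, -0.00165413, -0.00014093,
       -0.00072415]), 'tau': array([ 3.50650071e-04, -4.43302774e+01, -1.78586322e+01, -2.52113705e-04,
        3.83791412e-03,  1.92763019e-05]), 'tcp_pos': array([ 0.20057196, -0.59141121,  0.30303427]), 'tool_rot': array([ 9.86680709e-01,  1.62665920e-01,  9.70692613e-06, -9.88045689e-04]), 'force': array([-0.08767025,  0.16013535, -0.41914849]), 'ft_torque': array([-0.01431395,  0.01164686, -0.00616391]), 'gripper_force': 0.0, 'finger_gap': 1.002588304038167}
```

View pics/top0.png

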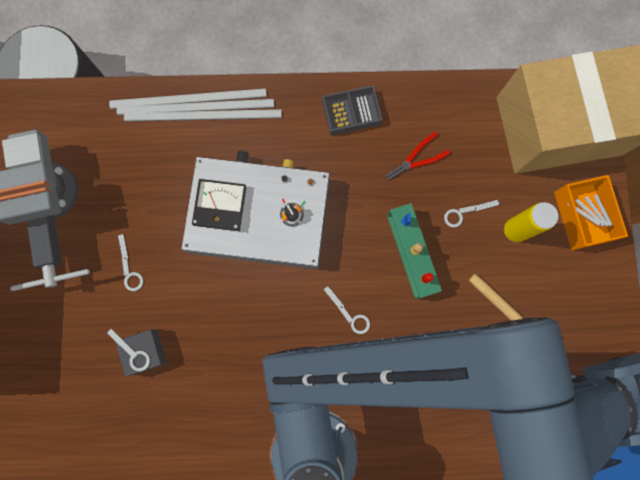

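The top view shows the box centred near (257,212), meter at (219,203), selector at (292,213), and rack with blue tool at (407,217), wooden scriber (417,249), red screwdriver (428,279). I'll enlarge it.

Run:
```python
from h import *
n=load('top0');c=n['col']
cv2.imwrite('pics/c1.png',cv2.resize(c[145:305,175:445],None,fx=2.96,fy=2.96,interpolation=cv2.INTER_CUBIC))
for u,v,z in[(194,157,.075),(329,172,.075),(317,267,.075),(183,250,.075),(292,213,.105),(407,218,.115),(417,249,.115),(428,279,.115),(390,209,.072),(409,204,.072),(441,290,.072),(420,298,.072),(520,225,.1)]:
    print(u,v,ray(n,u,v,z).round(4), n['z'][v,u])
```

```text
194 157 [0.7437 0.2875 0.075 ] 1.5170985
329 172 [ 0.6974 -0.0527  0.075 ] 1.5246813
317 267 [ 0.4576 -0.0174  0.075 ] 1.4587746
183 250 [0.507  0.3111 0.075 ] 1.4825983
292 213 [0.5879 0.0406 0.105 ] 1.3793106
407 218 [ 0.5675 -0.2378  0.115 ] 1.383801
417 249 [ 0.4913 -0.2583  0.115 ] 1.3742374
428 279 [ 0.4187 -0.2809  0.115 ] 1.3655884
390 209 [ 0.5995 -0.203   0.072 ] 1.443272
409 204 [ 0.6113 -0.2513  0.072 ] 1.445191
441 290 [ 0.3946 -0.3195  0.072 ] 1.4052476
420 298 [ 0.3764 -0.267   0.072 ] 1.4731065
520 225 [ 0.5469 -0.5162  0.1   ] 1.388099
```

View pics/c1.png

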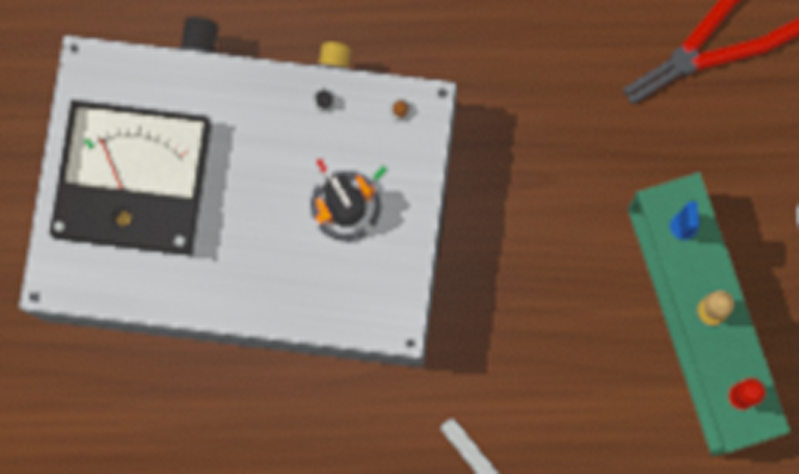

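The crop shows the screw at (123,218), selector with pointer up-left toward the red bar, blue paddle at (687,219), handle elongated roughly along image vertical. Moving over the rack for a near look.

Emit:
{"fn": "step_arm", "kwargs": {"moves": [1, 0.9, 0.88, 0, 0, 1, 0.9, 0.88, 0, 0, 1, 0.9, 0.88, 0, 0, 1, 0.9, 0.88, 0, 0, 1, 0.9, 0.88, 0, 0, 1, 0.9, 0.88, 0, 0], "grip_force": 30}}

```text
t: 0.85
tcp_pos: [0.3807, -0.4159, 0.3037]
tool_rot: [0.987, 0.163, -0.0, 0.0]
force: [-0.3, -0.3, -0.1]
finger_gap: 1.003
gripper_force: 0.0
```

Emit:
{"fn": "step_arm", "kwargs": {"moves": [1, 0.7, 0.88, 0, 0, 1, 0.7, 0.88, 0, 0, 1, 0.7, 0.88, 0, 0, 1, 0.7, 0.88, 0, 0, 1, 0.7, 0.88, 0, 0, 1, 0.7, 0.88, 0, 0]}}

```text
t: 1.6
tcp_pos: [0.52, -0.2416, 0.3037]
tool_rot: [0.987, 0.162, -0.0, 0.0]
force: [0.1, 0.1, 1.1]
finger_gap: 0.999
gripper_force: 0.0
```

Run:
```python
from h import *
snap('wrist','w1')
n=load('w1');print(n['C'].round(3),n['f'],np.array(manip.snapshot('wrist')['mount']).round(3))
```

```text
[[ 0.32  -0.911 -0.261  0.585]
 [-0.948 -0.307 -0.089 -0.219]
 [ 0.     0.276 -0.961  0.374]
 [ 0.     0.     0.     1.   ]] 334.76409549144944 [[ 0.    -0.961 -0.275  0.069]
 [ 1.     0.     0.    -0.   ]
 [ 0.    -0.275  0.961 -0.07 ]
 [ 0.     0.     0.     1.   ]]
```

View pics/w1.png

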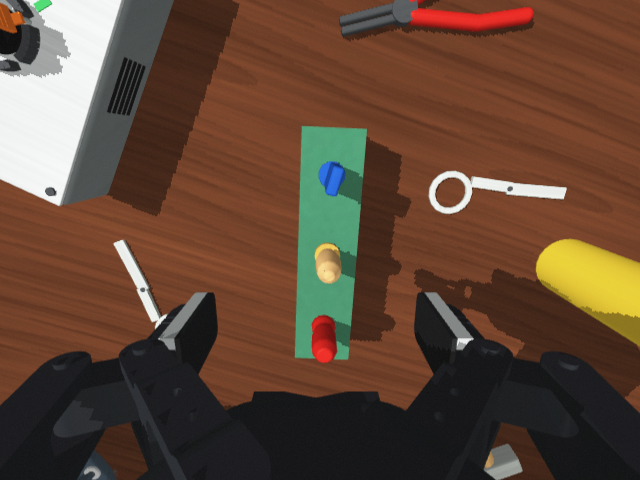

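The wrist picture shows the rack, blue tool at (331,180), scriber (328,265), screwdriver (323,340), gripper fingers below. I'll take the blue pixels with depth to get the tool's axis and paddle yaw.

```bash
cat >> h.py <<'E'
def cloud(n,mask):
    v,u=np.nonzero(mask&(n['z']>0)); z=n['z'][v,u]
    p=np.c_[(u-n['cx'])/n['f']*z,(v-n['cy'])/n['f']*z,z]
    return p@n['C'][:3,:3].T+n['C'][:3,3]
def blue(n):
    h=cv2.cvtColor(n['col'],cv2.COLOR_BGR2HSV); return (h[...,0]>105)&(h[...,0]<125)&(h[...,1]>150)&(h[...,2]>40)
E
python3 - <<'E'
from h import *
n=load('w1');P=cloud(n,blue(n))
P=P[np.linalg.norm(P[:,:2]-[.567,-.238],axis=1)<.05]
print(len(P),np.percentile(P[:,2],[0,5,25,50,75,95,100]).round(4))
top=P[P[:,2]>.118];print('top',len(top),top.mean(0),cv2.minAreaRect((top[:,:2]*1000).astype(np.float32)))
col=P[(P[:,2]<.08)];print('col',len(col),col.mean(0),cv2.minEnclosingCircle((col[:,:2]*1000).astype(np.float32)))
# rack
h=cv2.cvtColor(n['col'],cv2.COLOR_BGR2HSV);g=(h[...,0]>60)&(h[...,0]<90)&(h[...,1]>80)
G=cloud(n,g);G=G[(abs(G[:,2]-.072)<.005)&(abs(G[:,1]+.26)<.1)];print('rack',np.median(G[:,2]),cv2.minAreaRect((G[:,:2]*1000).astype(np.float32)))
c=n['col'];cv2.imwrite('pics/c2.png',cv2.resize(c[140:220,290:380],None,fx=6.6,fy=6.6,interpolation=cv2.INTER_CUBIC))
for X in[(.567,-.238,.126),(.567,-.238,.076)]:print(proj(n,X))
E
```

```text
642 [0.0718 0.0756 0.0772 0.1249 0.1261 0.1271 0.1282]
top 372 [ 0.5643312  -0.24121279  0.12572989] ((563.982177734375, -241.56044006347656), (21.89312171936035, 9.076784133911133), 2.749206066131592)
col 178 [ 0.56362171 -0.23688862  0.07623489] ((560.780029296875, -242.16165161132812), 14.446025848388672)
rack 0.07229628349772299 ((491.34307861328125, -262.7091979980469), (230.3255157470703, 55.91879653930664), 16.1490478515625)
(np.float64(331.4757436331079), np.float64(175.11624493135704))
(np.float64(328.8238001615052), np.float64(169.64277169358525))
```

View pics/c2.png

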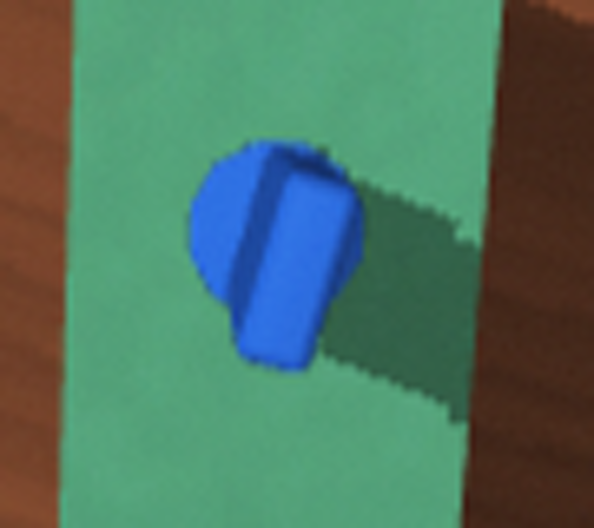

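Run:
```python
from h import *
n=load('top0')
s=ray(n,216.6,218.6,.09);print('screw',s)
for a in (0,18.6):
    a=np.radians(a);print(s[:2]-.069*np.array([np.cos(a),np.sin(a)]))
```

```text
screw [0.58090114 0.22659072 0.09      ]
[0.51190114 0.22659072]
[0.51550512 0.20458253]
```

Emit:
{"fn": "step_arm", "kwargs": {"moves": [1, 0, 1, 0, -0.088, 1, 0, 1, 0, -0.088, 1, 0, 1, 0, -0.088, 1, 0, 1, 0, -0.088]}}

```text
t: 2.2
tcp_pos: [0.5196, -0.038, 0.3039]
tool_rot: [1.0, 0.026, -0.001, -0.0]
force: [-0.1, -0.8, -0.8]
finger_gap: 1.001
gripper_force: 0.0
```

Emit:
{"fn": "step_arm", "kwargs": {"moves": [1, -0.04, 1, 0, 0, 1, -0.04, 1, 0, 0, 1, -0.04, 1, 0, 0, 1, -0.04, 1, 0, 0]}}

```text
t: 2.7
tcp_pos: [0.5128, 0.1616, 0.304]
tool_rot: [1.0, 0.026, 0.0, -0.0]
force: [1.0, -0.3, -0.5]
finger_gap: 1.004
gripper_force: 0.0
```

Emit:
{"fn": "step_arm", "kwargs": {"moves": [1, 0, 0.3, -0.4, 0, 1, 0, 0.3, -0.4, 0, 1, 0, 0.3, -0.4, 0, 1, 0, 0.3, -0.4, 0]}}

```text
t: 3.2
tcp_pos: [0.5139, 0.2184, 0.2246]
tool_rot: [1.0, 0.024, 0.001, 0.0]
force: [0.5, 0.1, -0.6]
finger_gap: 1.003
gripper_force: 0.0
```

Run:
```python
from h import *
snap('wrist','w2')
n=load('w2');u,v=map(int,proj(n,(.5809,.2266,.09)));print(u,v)
for X in[(.5893,.0429,.105)]:print(proj(n,X))
c=n['col'];y0=max(0,v-80);x0=max(0,u-100)
print(x0,y0);cv2.imwrite('pics/c3.png',cv2.resize(c[y0:y0+150,x0:x0+200],None,fx=4,fy=4,interpolation=cv2.INTER_CUBIC))
```

```text
306 145
(np.float64(641.7729567849501), np.float64(146.89580207007612))
206 65
```

View pics/c3.png

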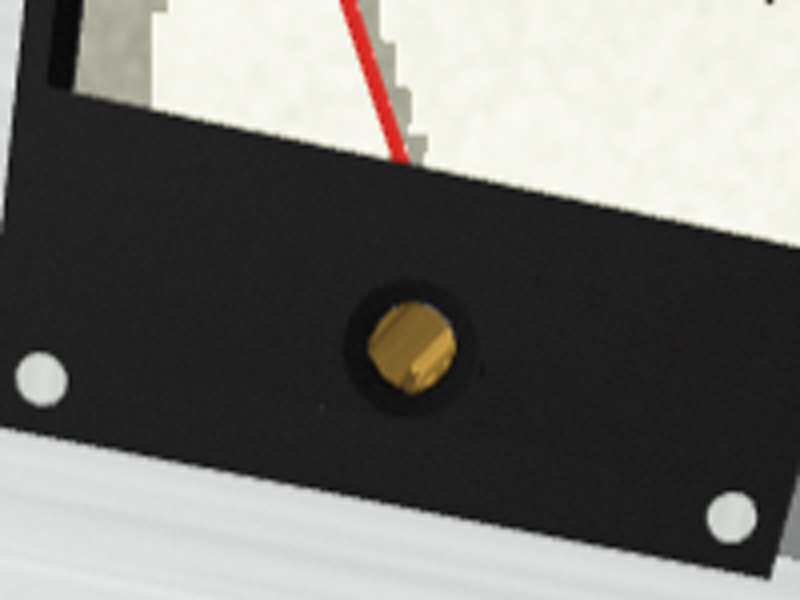

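View pics/w2.png

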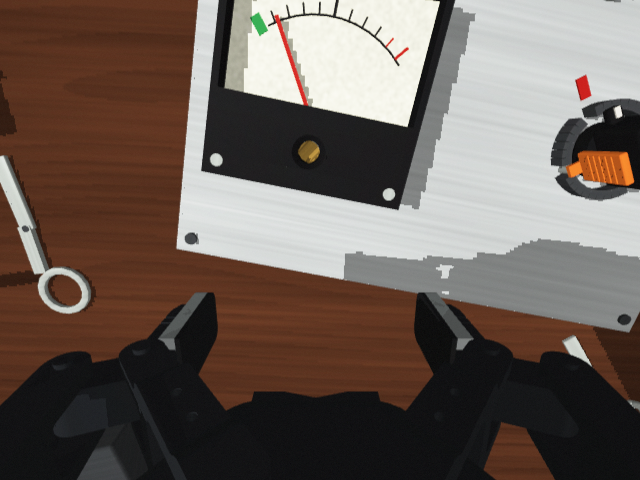

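The picture shows the screw at (309,152) in the full image, slot running lower-left to upper-right at about 40°; needle from (307,105) to tip (277,17), green mark (259,24). Measuring the slot more sharply.

Run:
```python
from h import *
n=load('w2');c=n['col'][134:170,291:327]
b=cv2.resize(c,None,fx=15,fy=15,interpolation=cv2.INTER_CUBIC)
b=np.clip(b.astype(float)*1.6,0,255).astype(np.uint8);cv2.imwrite('pics/c4.png',b)
h=cv2.cvtColor(n['col'],cv2.COLOR_BGR2HSV);m=((h[...,0]<32)&(h[...,0]>12)&(h[...,1]>90)&(h[...,2]>50)).astype(np.uint8)
m[:134]=0;m[170:]=0;m[:,:291]=0;m[:,327:]=0
v,u=np.nonzero(m);print('brass',u.mean(),v.mean(),len(u),u.min(),u.max(),v.min(),v.max(),ray(n,u.mean(),v.mean(),.091))
print('z',np.median(cloud(n,m>0)[:,2]))
z=.088
t,e,g=[ray(n,*p,z)[:2] for p in((277,17),(307,105),(259,24))]
d=(t-e)/np.linalg.norm(t-e);piv=t-.058*d;a=lambda w:np.degrees(np.arctan2(w[1],w[0]))
print('needle dir',a(d),'mark',a(g-piv), 'theta',np.radians(a(g-piv)-a(d))/.3, 'pivot',piv)
```

```text
brass 308.5994623655914 151.19354838709677 372 298 319 140 163 [0.5777454  0.22548941 0.091     ]
z 0.0891173700475101
needle dir 22.501236192367127 mark 32.675544867666545 theta 0.5919172849939918 pivot [0.59354403 0.22348216]
```

View pics/c4.png

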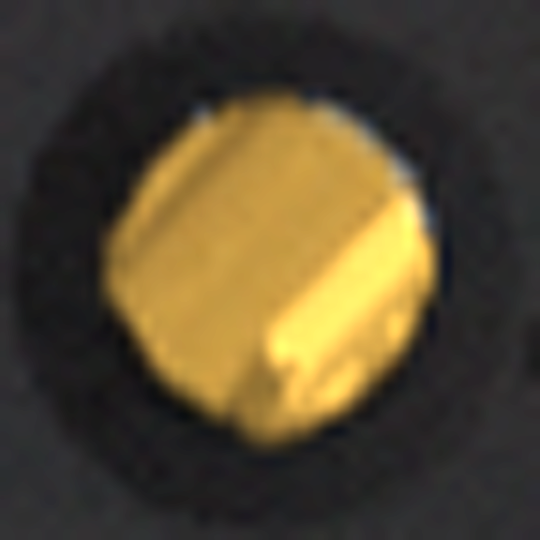

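Slot edges run at about 45° in the image, so slot yaw ≈ -43°, with θ ≈ 0.6 (consistent with the needle); zero means slot along box x (yaw ≈ -8°). Now fetching the tool.

Emit:
{"fn": "step_arm", "kwargs": {"moves": [1, 0.1, -1, 0, 0, 1, 0.1, -1, 0, 0, 1, 0.1, -1, 0, 0, 1, 0.1, -1, 0, 0]}}

```text
t: 3.75
tcp_pos: [0.5341, 0.0151, 0.2257]
tool_rot: [1.0, 0.022, 0.002, 0.001]
force: [-0.1, 0.6, 0.2]
finger_gap: 1.0
gripper_force: 0.0
```

Emit:
{"fn": "step_arm", "kwargs": {"moves": [1, 0.1, -1, 0, 0, 1, 0.1, -1, 0, 0, 1, 0.1, -1, 0, 0, 1, 0.1, -1, 0, 0]}}

```text
t: 4.25
tcp_pos: [0.5536, -0.1844, 0.2254]
tool_rot: [1.0, 0.023, 0.002, 0.001]
force: [-0.4, 1.1, -0.3]
finger_gap: 1.005
gripper_force: 0.0
```

Emit:
{"fn": "step_arm", "kwargs": {"moves": [1, 0.05, -0.3, 0, 0, 1, 0.05, -0.3, 0, 0, 1, 0.05, -0.3, 0, 0, 1, 0.05, -0.3, 0, 0]}}

```text
t: 4.75
tcp_pos: [0.5622, -0.238, 0.224]
tool_rot: [1.0, 0.026, -0.0, -0.001]
force: [-0.2, 0.4, 0.7]
finger_gap: 1.0
gripper_force: 0.0
```

Run:
```python
from h import *
s=manip.sense();print(s['tcp_pos'],s['tool_rot'],s['q'])
n=load('w2');print(ray(n,308.7,152,.101),ray(n,308.6,151.2,.09))
snap('wrist','w3');n=load('w3');P=cloud(n,blue(n));print(len(P))
P=P[np.linalg.norm(P[:,:2]-[.5636,-.2417],axis=1)<.03];top=P[P[:,2]>.118];print(len(top),cv2.minAreaRect((top[:,:2]*1000).astype(np.float32)))
```

```text
[ 0.56224639 -0.23799178  0.22401806] [ 9.99661762e-01  2.59971750e-02 -4.78835636e-04 -5.27599655e-04] [-5.83360034e-01  6.05763366e-01  1.54260952e+00  3.78228753e-04
  9.94609043e-01  9.35229780e-01]
[0.57756051 0.22523275 0.101     ] [0.57771665 0.22550705 0.09      ]
1321
643 ((564.4041748046875, -241.8934326171875), (21.707685470581055, 8.677947998046875), 3.0203146934509277)
```

Emit:
{"fn": "step_arm", "kwargs": {"moves": [1, 0.009, -0.019, 0, 0, 1, 0.009, -0.019, -0.16, 0, 1, 0.009, -0.019, -0.335, 0, 1, 0.009, -0.019, -0.335, 0, 1, 0.009, -0.019, -0.335, 0, 0, 0.009, -0.019, -0.335, 0, 0, 0.009, -0.019, -0.335, 0, 0, 0.009, -0.019, -0.335, 0, 0, 0.009, -0.019, -0.335, 0, 0, 0.009, -0.019, -0.335, 0, 0, 0.009, -0.019, -0.335, 0], "grip_force": 40}}

```text
t: 6.18
tcp_pos: [0.5645, -0.2437, 0.1572]
tool_rot: [1.0, 0.025, 0.0, 0.0]
force: [0.4, 0.7, 3.5]
finger_gap: 0.101
gripper_force: 39.7
```

Emit:
{"fn": "step_arm", "kwargs": {"moves": [0, 0, 0, 0.2, 0, 0, 0, 0, 0.45, 0, 0, 0, 0, 0.65, 0, 0, 0, 0, 0.65, 0, 0, 0, 0.3, 0.65, 0, 0, 0, 0.6, 0.65, 0, 0, 0, 0.9, 0.65, 0, 0, 0, 0.9, 0.65, 0]}}

```text
t: 7.18
tcp_pos: [0.5628, -0.0593, 0.2853]
tool_rot: [1.0, 0.028, -0.002, -0.001]
force: [0.1, -0.0, 0.5]
finger_gap: 0.1
gripper_force: 39.5
```

Emit:
{"fn": "step_arm", "kwargs": {"moves": [0, 0, 0.3, 0, -0.06, 0, 0, 0.6, 0, -0.12, 0, 0, 0.9, 0, -0.18, 0, 0, 0.9, 0, -0.22, 0, 0, 0.9, 0, -0.24, 0, 0, 0.9, 0, -0.24, 0, 0, 0.9, 0, -0.24, 0]}}

```text
invalid input at $.moves: expected a multiple of 5 numbers
```

Run:
```python
from h import *
s=manip.sense();print(s['tcp_pos'],s['tool_rot'],s['q'][5],s['finger_gap'])
q=s['tool_rot'];print(np.degrees(2*np.arctan2(q[1],q[0])))
```

```text
[ 0.56280133 -0.05925111  0.28530842] [ 0.9996023   0.02809069 -0.00217982 -0.00118351] 1.2115105551115388 0.09970662721068192
3.2193890898755737
```

Emit:
{"fn": "step_arm", "kwargs": {"moves": [0, 0, 0.3, 0, -0.06, 0, 0, 0.6, 0, -0.12, 0, 0, 0.9, 0, -0.18, 0, 0, 0.9, 0, -0.24, 0, 0, 0.9, 0, -0.24, 0, 0, 0.9, 0, -0.24, 0]}}

```text
invalid input at $.moves: expected a multiple of 5 numbers
```

Emit:
{"fn": "step_arm", "kwargs": {"moves": [0, 0.065, 0.25, 0, 0, 0, 0.065, 0.53, 0, 0, 0, 0.065, 0.53, 0, 0, 0, 0.065, 0.53, 0, 0]}}

```text
t: 7.68
tcp_pos: [0.5774, 0.0414, 0.2861]
tool_rot: [1.0, 0.025, -0.001, 0.0]
force: [-0.5, 0.0, 0.3]
finger_gap: 0.101
gripper_force: 39.5
```

Run:
```python
from h import *
s=manip.sense();print(s['tcp_pos'],s['tool_rot'],s['q'][5],s['finger_gap'])
q=s['tool_rot'];print(np.degrees(2*np.arctan2(q[1],q[0])))
snap('wrist','w4');n=load('w4');R=Ro.from_quat(q).as_matrix()
tip=s['tcp_pos']+R@[0,0,.1412];print('tip exp',tip,proj(n,tip),'screw',proj(n,(.5777,.2254,.091)))
b=blue(n);v,u=np.nonzero(b);print(u.min(),u.max(),v.min(),v.max())
cv2.imwrite('pics/c5.png',cv2.resize(n['col'][60:260,220:440],None,fx=3,fy=3,interpolation=cv2.INTER_CUBIC))
```

```text
[0.57740856 0.04139504 0.28605542] [ 9.99682445e-01  2.51884498e-02 -6.50369239e-04  3.58452314e-04] 1.3998694446031597 0.1007481108726848
2.8866898316714673
tip exp [0.57722751 0.04128921 0.14485558] (np.float64(315.4082195743667), np.float64(250.15881449191406)) screw (np.float64(88.62882303123988), np.float64(217.9953982101929))
295 336 245 374
```

View pics/c5.png

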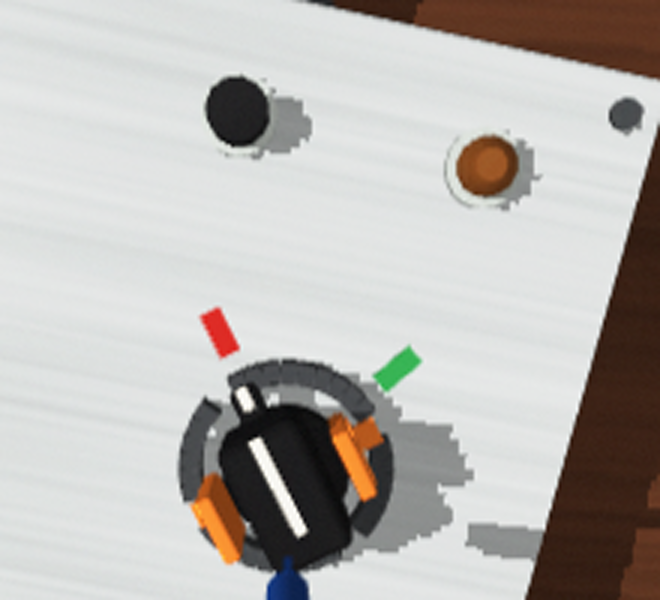

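The crop shows the selector with pointer at the red bar and the tool's blade tip at about full-image (316,247), matching expectation within ~1 mm. The refused call had a stray number; continuing over to the screw.

Emit:
{"fn": "step_arm", "kwargs": {"moves": [0, 0, 0.3, 0, -0.06, 0, 0, 0.6, 0, -0.12, 0, 0, 0.92, 0, -0.18, 0, 0, 0.92, 0, -0.244, 0, 0, 0.92, 0, -0.244, 0, 0, 0.92, 0, -0.244]}}

```text
t: 8.48
tcp_pos: [0.5781, 0.2248, 0.2866]
tool_rot: [0.936, -0.351, -0.0, 0.0]
force: [-0.8, -0.1, -0.9]
finger_gap: 0.098
gripper_force: 39.4
```

Run:
```python
from h import *
s=manip.sense();print(s['tcp_pos'],s['q'][5],s['finger_gap'])
q=s['tool_rot'];print(np.degrees(2*np.arctan2(q[1],q[0])))
snap('wrist','w5');n=load('w5');R=Ro.from_quat(q).as_matrix()
tip=s['tcp_pos']+R@[0,0,.1412];print('tip exp',tip,proj(n,tip),'screw',proj(n,(.5777,.2254,.091)))
cv2.imwrite('pics/c6.png',cv2.resize(n['col'][60:280,220:440],None,fx=2.7,fy=2.7,interpolation=cv2.INTER_CUBIC))
```

```text
[0.5780681  0.22481413 0.28657408] 2.479555001688934 0.09838405778770877
-41.106908527252216
tip exp [0.57803474 0.22474997 0.14537409] (np.float64(314.59409354886833), np.float64(250.44881211662485)) screw (np.float64(314.41094693411725), np.float64(230.6197011425237))
```

View pics/c6.png

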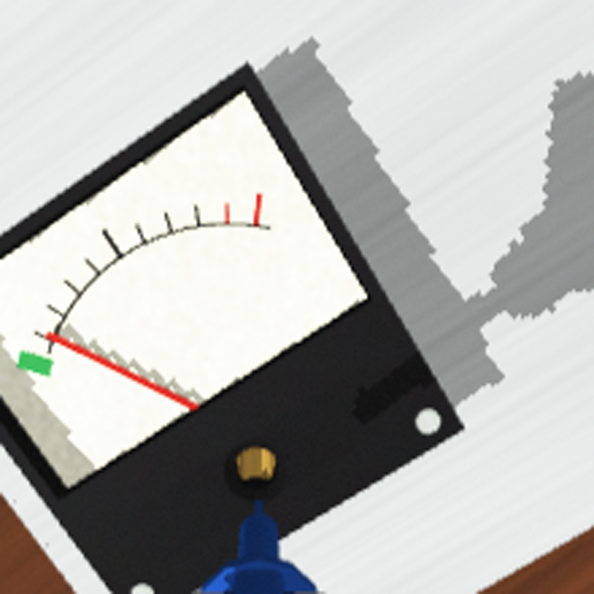

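The picture shows the blade tip (crop 259,502) lined up laterally with the screw (256,465), slot parallel to the blade; needle right of the green mark. Descending.

Emit:
{"fn": "step_arm", "kwargs": {"moves": [0, 0, 0, -0.1, 0, 0, 0, 0, -0.19, 0, 0, 0, 0, -0.22, 0, 0, 0, 0, -0.25, 0, 0, 0, 0, -0.27, 0, 0, 0, 0, -0.29, 0, 0, 0, 0, -0.295, 0, 0, 0, 0, -0.295, 0]}}

```text
t: 9.52
tcp_pos: [0.5775, 0.2264, 0.228]
tool_rot: [0.937, -0.35, 0.0, -0.0]
force: [-1.0, 0.2, -0.1]
finger_gap: 0.096
gripper_force: 39.4
```

Emit:
{"fn": "step_arm", "kwargs": {"moves": [0, 0, 0, 0, 0.04, 0, 0, 0, 0, 0.08, 0, 0, 0, 0, 0.12, 0, 0, 0, 0, 0.16, 0, 0, 0, 0, 0.2, 0, 0, 0, 0, 0.2, 0, 0, 0, 0, 0.2]}}

```text
t: 10.4
tcp_pos: [0.5775, 0.2262, 0.2281]
tool_rot: [0.999, -0.045, 0.0, 0.0]
force: [0.3, -0.0, 1.7]
finger_gap: 0.098
gripper_force: 39.5
```

Run:
```python
from h import *
s=manip.sense();q=s['tool_rot'];print(s['tcp_pos'],np.degrees(2*np.arctan2(q[1],q[0])),s['force'],s['ft_torque'])
snap('wrist','w6');snap('top','top6')
n=load('w6');c=n['col'][0:230,170:470]
cv2.imwrite('pics/c7.png',cv2.resize(c,None,fx=2.5,fy=2.5,interpolation=cv2.INTER_CUBIC))
```

```text
[0.57752106 0.22617967 0.22813977] -5.129785974804751 [ 0.27639372 -0.02461123  1.72206213] [-0.27525094  0.01626256  0.01906173]
```

View pics/c7.png

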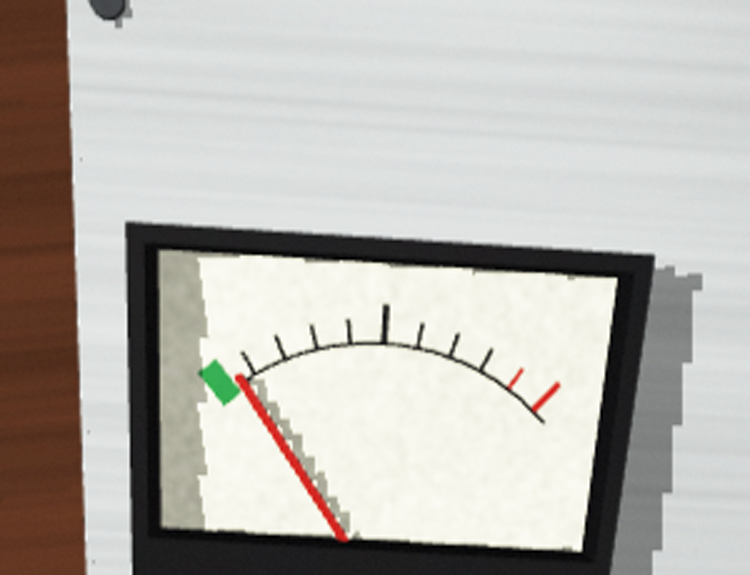

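The dial shows the needle tip at crop (241,378), just right of the green mark (220,382): not there yet. I'll measure the remaining angle in code.

```bash
cat >> h.py <<'E'
def needle(tag,yaw=-7.75,c0=(.62,.22)):
    n=load(tag);h=cv2.cvtColor(n['col'],cv2.COLOR_BGR2HSV)
    red=((h[...,0]<6)|(h[...,0]>174))&(h[...,1]>150)&(h[...,2]>120)
    gr=(h[...,0]>50)&(h[...,0]<80)&(h[...,1]>130)
    def pts(m,near):
        k,l,st,ce=cv2.connectedComponentsWithStats(m.astype(np.uint8))
        best=None
        for i in range(1,k):
            p=ray(n,*ce[i],.09)
            if np.hypot(p[0]-c0[0],p[1]-c0[1])<.07 and (best is None or st[i,4]>st[best,4]):best=i
        v,u=np.nonzero(l==best)
        return u,v
    u,v=pts(red,0);zz=[]
    N=np.array([ray(n,a,b,.092)[:2] for a,b in zip(u,v)])
    dn=cloud(n,(lambda m:(m.__setitem__((v,u),True),m)[1])(np.zeros((480,640),bool)))
    u2,v2=pts(gr,0);G=np.array([ray(n,a,b,.090)[:2] for a,b in zip(u2,v2)])
    vx,vy,x0,y0=cv2.fitLine(N.astype(np.float32),cv2.DIST_HUBER,0,1e-4,1e-4).ravel()
    d=np.array([vx,vy]);d*=np.sign(d[0]);tip=np.array([x0,y0])+d*((N-[x0,y0])@d).max()
    piv=tip-.058*d;g=G.mean(0)-piv
    an=np.arctan2(g[1],g[0])-np.arctan2(d[1],d[0])
    print(tag,'needle',an.round(3),'red',len(N),'len',np.ptp((N-[x0,y0])@d).round(4),'green',len(G),'piv',piv.round(4),'tip',tip.round(4),'g',G.mean(0).round(4),'zred',np.median(dn[:,2]).round(4))
E
python3 - <<'E'
from h import *
for t in('w2','w5','w6','top6'):
    try: needle(t)
    except Exception as e: print(t,e)
E
```

```text
w2 needle 0.175 red 326 len 0.0474 green 184 piv [0.593 0.224] tip [0.6468 0.2458] g [0.6429 0.2553] zred 0.092
w5 needle 0.172 red 132 len 0.0484 green 68 piv [0.5929 0.224 ] tip [0.6467 0.2456] g [0.6433 0.2552] zred 0.0921
w6 needle 0.084 red 233 len 0.0479 green 128 piv [0.593  0.2242] tip [0.6448 0.2504] g [0.6433 0.2553] zred 0.0921
top6 OpenCV(4.12.0) /io/opencv/modules/imgproc/src/linefit.cpp:618: error: (-215:Assertion failed) npoints2 >= 0 || npoints3 >= 0 in function 'fitLine'
```

Emit:
{"fn": "step_arm", "kwargs": {"moves": [0, 0, 0, 0, 0.03, 0, 0, 0, 0, 0.06, 0, 0, 0, 0, 0.09, 0, 0, 0, 0, 0.09, 0, 0, 0, 0, 0.09]}}

```text
t: 11.12
tcp_pos: [0.5776, 0.2261, 0.2281]
tool_rot: [0.995, 0.097, 0.0, 0.0]
force: [0.6, -2.2, 1.3]
finger_gap: 0.099
gripper_force: 39.6
```

Run:
```python
from h import *
s=manip.sense();q=s['tool_rot'];print(s['tcp_pos'],np.degrees(2*np.arctan2(q[1],q[0])),s['force'],s['ft_torque'])
snap('wrist','w7');needle('w7')
```

```text
[0.57755754 0.22608181 0.22806312] 11.07545434832175 [ 0.56101303 -2.21075197  1.2780094 ] [-0.50072238  0.03323593 -0.01216854]
w7 needle 0.002 red 242 len 0.0474 green 98 piv [0.593  0.2243] tip [0.6425 0.2547] g [0.6441 0.2558] zred 0.0919
```

Needle is on the mark. Unload, lift and carry back.

Emit:
{"fn": "step_arm", "kwargs": {"moves": [0, 0, 0, 0, -0.02, 0, 0, 0, 0, -0.03, 0, 0, 0, 0.06, -0.03, 0, 0, 0, 0.16, -0.03, 0, 0, 0, 0.3, -0.03, 0, 0, 0, 0.3, -0.03, 0, 0, -0.3, 0.3, -0.045, 0, 0, -0.6, 0.3, -0.045, 0, 0, -0.9, 0.3, -0.045, 0, 0, -0.9, 0.3, -0.045]}}

```text
t: 12.42
tcp_pos: [0.5774, 0.0426, 0.2872]
tool_rot: [1.0, 0.024, -0.0, 0.0]
force: [0.0, 0.3, 0.4]
finger_gap: 0.099
gripper_force: 39.4
```

Emit:
{"fn": "step_arm", "kwargs": {"moves": [0, -0.03, -0.3, 0, 0, 0, -0.06, -0.6, 0, 0, 0, -0.06, -0.9, 0, 0, 0, -0.06, -0.9, 0, 0, 0, -0.06, -0.9, 0, 0]}}

```text
t: 13.05
tcp_pos: [0.5652, -0.1325, 0.2873]
tool_rot: [1.0, 0.027, -0.001, -0.001]
force: [0.1, -1.1, 0.6]
finger_gap: 0.101
gripper_force: 39.4
```

Run:
```python
from h import *
s=manip.sense();q=s['tool_rot'];print(s['tcp_pos'],np.degrees(2*np.arctan2(q[1],q[0])),s['force'])
snap('wrist','w8');n=load('w8')
b=blue(n)
P=cloud(n,b);R=Ro.from_quat(q).as_matrix();L=(P-s['tcp_pos'])@R
L=L[np.hypot(L[:,0],L[:,1])<.03]
print(len(L),np.percentile(L[:,2],[0,2,50,98,100]))
for a in np.arange(.06,.145,.01):
    k=L[(L[:,2]>=a)&(L[:,2]<a+.01)]
    if len(k):print(a.round(3),len(k),k[:,:2].min(0).round(4),k[:,:2].max(0).round(4))
```

```text
[ 0.56524641 -0.1325131   0.28729316] 3.064113614341904 [ 0.06676317 -1.05937276  0.58369979]
2892 [0.02895002 0.03000858 0.03481048 0.1217586  0.13820864]
0.06 193 [ 0.0087 -0.006 ] [0.0108 0.0056]
0.07 136 [ 0.0058 -0.0079] [0.0115 0.0056]
0.08 254 [ 0.005  -0.0101] [0.0114 0.0101]
0.1 47 [ 0.0018 -0.0036] [0.0043 0.0038]
0.11 79 [ 0.0005 -0.0043] [0.0043 0.004 ]
0.12 63 [ 0.0011 -0.004 ] [0.0043 0.0041]
0.13 8 [ 0.0037 -0.0009] [0.0044 0.0004]
```

Emit:
{"fn": "step_arm", "kwargs": {"moves": [0, -0.006, -0.3, 0, 0, 0, -0.006, -0.548, 0, 0, 0, -0.006, -0.548, 0, 0, 0, -0.006, -0.548, 0, 0, 0, -0.006, -0.548, 0, 0]}}

```text
t: 13.72
tcp_pos: [0.5643, -0.2409, 0.2878]
tool_rot: [1.0, 0.028, -0.0, -0.001]
force: [-0.3, 0.4, 0.1]
finger_gap: 0.097
gripper_force: 39.4
```

Emit:
{"fn": "step_arm", "kwargs": {"moves": [0, 0, -0.005, -0.2, 0, 0, 0, -0.005, -0.35, 0, 0, 0, -0.005, -0.5, 0, 0, 0, -0.005, -0.6, 0, 0, 0, -0.005, -0.645, 0, 0, 0, -0.005, -0.65, 0, 0, 0, -0.005, -0.65, 0]}}

```text
t: 14.6
tcp_pos: [0.5647, -0.2442, 0.1588]
tool_rot: [1.0, 0.027, 0.001, 0.0]
force: [-0.2, 0.4, -0.3]
finger_gap: 0.099
gripper_force: 39.4
```

Emit:
{"fn": "step_arm", "kwargs": {"moves": [0, 0, 0, -0.006, 0, 0.15, 0, 0, -0.006, 0, 0.3, 0, 0, -0.006, 0, 0.6, 0, 0, -0.006, 0, 1, 0, 0, -0.006, 0, 1, 0, 0, -0.006, 0, 1, 0, 0, 0.1, 0, 1, 0, 0, 0.3, 0, 1, 0, 0, 0.4, 0, 1, 0, 0, 0.4, 0]}}

```text
t: 15.85
tcp_pos: [0.5651, -0.2448, 0.2397]
tool_rot: [1.0, 0.027, 0.002, 0.001]
force: [0.3, 1.1, -0.3]
finger_gap: 0.999
gripper_force: 0.0
```

Run:
```python
from h import *
s=manip.sense();q=s['tool_rot'];print(s['tcp_pos'],np.degrees(2*np.arctan2(q[1],q[0])),s['force'])
snap('wrist','w9');n=load('w9');P=cloud(n,blue(n))
P=P[np.linalg.norm(P[:,:2]-[.5636,-.2417],axis=1)<.03];top=P[P[:,2]>.118];print(len(P),len(top),np.median(top[:,2]) if len(top) else P[:,2].max(),cv2.minAreaRect((top[:,:2]*1000).astype(np.float32)))
# selector measured in w4
n=load('w4');h=cv2.cvtColor(n['col'],cv2.COLOR_BGR2HSV)
o=(h[...,0]>6)&(h[...,0]<20)&(h[...,1]>190)&(h[...,2]>120)
P=cloud(n,o);P=P[(abs(P[:,2]-.11)<.02)&(np.hypot(P[:,0]-.589,P[:,1]-.043)<.035)]
T=P[P[:,2]>.112];print('tabs',len(P),len(T),np.percentile(P[:,2],[5,50,95]))
k=cv2.kmeans(T[:,:2].astype(np.float32),2,None,(3,50,1e-5),5,0)
for i in(0,1):
    A=T[k[1].ravel()==i];print(len(A),A.mean(0).round(4),cv2.minAreaRect((A[:,:2]*1000).astype(np.float32)))
d=k[2][0]-k[2][1];print('mid',k[2].mean(0),'sep',np.linalg.norm(d),'ang',np.degrees(np.arctan2(d[1],d[0])))
# knob top
K=cloud(n,h[...,2]<70);K=K[(K[:,2]>.115)&(K[:,2]<.125)&(np.hypot(K[:,0]-.589,K[:,1]-.043)<.03)]
W=cloud(n,(h[...,1]<40)&(h[...,2]>150));W=W[(W[:,2]>.114)&(W[:,2]<.125)&(np.hypot(W[:,0]-.589,W[:,1]-.043)<.03)]
for A in(K,W):
    if len(A)>3:print('knob/pointer',len(A),cv2.minAreaRect((A[:,:2]*1000).astype(np.float32)))
```

```text
[ 0.56508231 -0.24477559  0.23970814] 3.0683444925749086 [ 0.3372472   1.14191136 -0.27588125]
1111 532 0.12602307467714616 ((564.7359008789062, -244.38333129882812), (21.417251586914062, 8.947633743286133), 1.9322359561920166)
tabs 465 318 [0.0961279  0.11653533 0.11811594]
161 [0.5788 0.0585 0.1168] ((578.2266845703125, 58.628231048583984), (17.63811492919922, 4.6409382820129395), 29.485626220703125)
157 [0.5969 0.0259 0.1168] ((596.5774536132812, 25.618820190429688), (17.906402587890625, 4.791671276092529), 30.139768600463867)
mid [0.5878351  0.04217988] sep 0.037265472 ang 119.11497
knob/pointer 1177 ((587.0735473632812, 42.151214599609375), (36.39202880859375, 22.124753952026367), 29.240942001342773)
knob/pointer 155 ((590.161865234375, 44.113616943359375), (26.132993698120117, 3.1551673412323), 28.86568832397461)
```

Tool hangs again (top at 0.126, within ~3 mm). Selector axis ≈ (0.5877, 0.0422), pointer yaw ≈ 29.3°. Moving there.

Emit:
{"fn": "step_arm", "kwargs": {"moves": [1, 0.05, 0.3, 0, 0.05, 1, 0.1, 0.6, 0, 0.1, 1, 0.113, 0.9, 0, 0.146, 1, 0.113, 0.9, 0, 0.146, 1, 0.113, 0.9, 0, 0.146]}}

```text
t: 16.52
tcp_pos: [0.5865, -0.0643, 0.2368]
tool_rot: [0.967, 0.253, -0.001, -0.0]
force: [0.2, -0.3, 0.6]
finger_gap: 0.998
gripper_force: 0.0
```

Emit:
{"fn": "step_arm", "kwargs": {"moves": [1, 0, 0.3, 0, 0, 1, 0, 0.53, 0, 0, 1, 0, 0.53, 0, 0, 1, 0, 0.53, 0, 0]}}

```text
t: 17.02
tcp_pos: [0.5872, 0.04, 0.2375]
tool_rot: [0.968, 0.252, -0.0, 0.0]
force: [0.4, -0.3, 0.1]
finger_gap: 1.003
gripper_force: 0.0
```

```bash
cat >> h.py <<'E'
def tabs(tag):
    n=load(tag);h=cv2.cvtColor(n['col'],cv2.COLOR_BGR2HSV)
    o=(h[...,0]>6)&(h[...,0]<20)&(h[...,1]>190)&(h[...,2]>120)
    P=cloud(n,o);P=P[(P[:,2]>.112)&(P[:,2]<.13)&(np.hypot(P[:,0]-.588,P[:,1]-.042)<.035)]
    k=cv2.kmeans(P[:,:2].astype(np.float32),2,None,(3,50,1e-5),5,0);d=k[2][0]-k[2][1]
    print('tabs',np.bincount(k[1].ravel()),'mid',k[2].mean(0),'sep',np.linalg.norm(d),'ang',np.degrees(np.arctan2(d[1],d[0]))%180)
    K=cloud(n,h[...,2]<70);K=K[(K[:,2]>.115)&(K[:,2]<.125)&(np.hypot(K[:,0]-.589,K[:,1]-.043)<.03)]
    if len(K):print('knob',len(K),cv2.minAreaRect((K[:,:2]*1000).astype(np.float32)))
def st():
    s=manip.sense();q=s['tool_rot'];print(s['tcp_pos'].round(4),'yaw',np.degrees(2*np.arctan2(q[1],q[0])).round(2),'gap',s['finger_gap'],s['force'].round(1),'q6',s['q'][5])
E
python3 - <<'E'
from h import *
st();snap('wrist','w10');tabs('w10')
try: needle('w10')
except Exception as e: print('no needle')
E
```

```text
[0.5872 0.04   0.2375] yaw 29.24 gap 1.0033704996420967 [ 0.4 -0.3  0.1] q6 0.9394160564842531
tabs [213 219] mid [0.5878695 0.0428746] sep 0.03735417 ang 119.42583
knob 1756 ((587.4655151367188, 42.722938537597656), (35.50425720214844, 21.614194869995117), 29.892053604125977)
w10 needle 0.433 red 277 len 0.0388 green 1 piv [0.5863 0.2202] tip [0.6357 0.2506] g [0.6028 0.2451] zred 0.092
```

Emit:
{"fn": "step_arm", "kwargs": {"moves": [1, 0.002, 0.014, -0.1, 0, 1, 0.002, 0.014, -0.2, 0, 1, 0.002, 0.014, -0.3, 0, 1, 0.002, 0.014, -0.348, 0, 1, 0.002, 0.014, -0.348, 0, 1, 0.002, 0.014, -0.348, 0]}}

```text
t: 17.82
tcp_pos: [0.5878, 0.0439, 0.169]
tool_rot: [0.967, 0.253, 0.001, 0.0]
force: [0.3, -0.1, 0.5]
finger_gap: 1.001
gripper_force: 0.0
```

Emit:
{"fn": "step_arm", "kwargs": {"moves": [0.6, 0, -0.005, 0, 0, 0.3, 0, -0.005, 0, 0, 0, 0, -0.005, 0, 0, 0, 0, -0.005, 0, 0, 0, 0, -0.005, 0, 0, 0, 0, -0.005, 0, 0, 0, 0, -0.005, 0, 0], "grip_force": 30}}

```text
t: 18.7
tcp_pos: [0.5881, 0.0429, 0.1697]
tool_rot: [0.967, 0.253, 0.001, 0.001]
force: [0.1, -2.4, 7.0]
finger_gap: 0.352
gripper_force: 30.2
```

Emit:
{"fn": "step_arm", "kwargs": {"moves": [0, 0, -0.005, 0, -0.02, 0, 0, -0.005, 0, -0.06, 0, 0, -0.005, 0, -0.1, 0, 0, -0.005, 0, -0.15, 0, 0, -0.005, 0, -0.2, 0, 0, -0.005, 0, -0.25, 0, 0, -0.005, 0, -0.3, 0, 0, -0.005, 0, -0.35, 0, 0, -0.005, 0, -0.39, 0, 0, -0.005, 0, -0.42, 0, 0, -0.005, 0, -0.42, 0, 0, -0.005, 0, -0.42]}}

```text
t: 20.2
tcp_pos: [0.588, 0.0419, 0.1697]
tool_rot: [0.92, -0.392, 0.001, 0.0]
force: [-0.1, -2.4, 6.0]
finger_gap: 0.347
gripper_force: 30.3
```

Run:
```python
from h import *
st();print(manip.sense()['ft_torque']);snap('wrist','w11');tabs('w11')
```

```text
[0.588  0.0419 0.1697] yaw -46.18 gap 0.3471231572008548 [-0.1 -2.4  6. ] q6 2.2602125980312877
[-0.37631591  0.17842779  0.10502249]
tabs [335 347] mid [0.5871309  0.04170352] sep 0.025942612 ang 43.22516
knob 4333 ((591.6944580078125, 41.32311248779297), (45.853328704833984, 40.982749938964844), 9.006186485290527)
```

Emit:
{"fn": "step_arm", "kwargs": {"moves": [0.45, 0, 0, 0, 0, 0.6, 0, 0, 0, 0, 1, 0, 0, 0, 0, 1, 0, 0, 0, 0, 1, 0, 0, 0, 0, 1, 0, 0, 0.2, 0, 1, 0, 0, 0.4, 0, 1, 0, 0, 0.4, 0, 1, 0, 0, 0.4, 0]}}

```text
t: 21.38
tcp_pos: [0.5867, 0.0426, 0.2479]
tool_rot: [0.92, -0.393, -0.0, 0.0]
force: [-1.0, 1.0, -0.7]
finger_gap: 1.001
gripper_force: 0.0
```

Run:
```python
from h import *
st();snap('wrist','w12');tabs('w12')
try: needle('w12')
except Exception as e: print('no needle')
```

```text
[0.5867 0.0426 0.2479] yaw -46.25 gap 1.0009919359172037 [-1.   1.  -0.7] q6 2.260693049399296
tabs [188 196] mid [0.5873009  0.04161327] sep 0.037123125 ang 44.817993
knob 1598 ((587.2750244140625, 41.57511520385742), (22.0679931640625, 35.551204681396484), 44.0995979309082)
w12 needle nan red 18 len 0.0077 green 0 piv [0.5987 0.2163] tip [0.635  0.1712] g nan zred 0.0886h.py:46: RuntimeWarning: Mean of empty slice.
  piv=tip-.058*d;g=G.mean(0)-piv
  ret = ret.dtype.type(ret / rcount)
h.py:48: RuntimeWarning: Mean of empty slice.
  print(tag,'needle',an.round(3),'red',len(N),'len',np.ptp((N-[x0,y0])@d).round(4),'green',len(G),'piv',piv.round(4),'tip',tip.round(4),'g',G.mean(0).round(4),'zred',np.median(dn[:,2]).round(4))
```

```bash
python3 -c "
from station import manip
print(manip.sign_off())"
```

```text
the job is handed in; nothing more can be done
None
```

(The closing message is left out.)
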